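# Stack a test-strip carton in the light-protection box and work its binding shutter shut

### The arm

A 6-joint arm with a two-finger parallel gripper is mounted at the origin on a cart in front of the work surface, level with it; the furniture and walls round the work are solid. World frame = base frame: x ahead of the robot, y to its left, z up, the work surface at z = 0. Lengths are in mm, angles in rad, forces in N, time in s.
With the tool pointing down it reaches from about 400 to 925 mm from the base axis. Payload 12.5 kg.
Tool frame: the origin (TCP) lies midway between the tips of the shut fingers; the grasp point (between the pads) lies 19 mm behind it; z points along the fingers, y is the line along which they close (so a half turn about z gives the same grasp; the last joint's range is limited). The gripper opens to 95 mm and grips with 3 to 60 N. Pads are 20 mm wide; open, the fingers measure 119 mm over their backs; the gripper's body (75 mm by 180 mm) begins 59 mm behind the grasp point.
Start: joints at [-1.422, 0.491, 1.559, -0, 1.092, -0.106], TCP at [157.555, -604.833, 214.661] pointing down, gripper open.
Joint ranges: [-3.1, 3.1], [-0.84, 2.19], [0.05, 2.79], [-1.13, 4.28], [0.06, 2.93], [-2.69, 2.69]. Speed limits (rad/s): [2.22, 2.22, 2.79, 3.14, 3.14, 3.14].

### API

Orientations are given as [roll, pitch, yaw] about the fixed x, y, z axes, in that order (R = Rz(yaw) Ry(pitch) Rx(roll)).
In Python, from cell import state, read_camera, camera_info, env gives the robot as it stands.
- The arm moves only by the tool move_arm, never from a script. Its argument "commands" is a list of rows, each a list of 3 entries, a list of its own where there are three numbers: the shift along the world's x, y, z in cm, then the turn, a rotation vector about the world's x, y, z in degrees, then the opening, from 0 (shut) to 1 (fully open). A call has 1 to 10 rows; each row shifts and turns the commanded pose from where the row before left it; what a row does not reach is not made up. A row lasts 1/10 s, in which the tool goes at most 50 mm and 8.59 degrees, less where a joint would pass 70% of its speed; a pose out of reach is approached as far as the arm can. A call with a gripper value outside its range is refused whole. The fingers move at their own pace and stop on an object; the grip force is fixed at half the most. Time passes only in rows, so rows that do not move let the fingers close. It gives the time, the measured TCP pose, the force, the opening and the grip force at its end, in the units of the state.
- state(): the state, without advancing time (a new reading comes with each control period).
- read_camera(name): name is "side" or "top" or "wrist"; returns the picture (400x640x3 uint8, blue, green, red); there is no depth.
- camera_info(name): a dict with "K" (3x3 intrinsics, pixels), "k1" (the pictures are not rectified: a ray, as slopes to the right and down, at radius r is drawn at 1 + k1 r^2 times it, then the intrinsics apply), "cam_to_world" (4x4, takes a point from camera to world coordinates). Camera axes: x right, y down, z forward; pixel columns grow to the right and rows downward; lengths in mm; the calibration is good to about 2 mm. A picture is of the moment at which its call begins: read the wrist's pose just before it. camera_info takes no time and is no camera call; for the wrist camera it gives the pose at the moment of the call.
- env.job_done(): hands the job in; it is judged then, once.
The state is a dict: "t": time; "joints": joint angles; "qvel": joint speeds; "tau": joint torques, N m; "eef_pos": TCP position; "tcp_rot": TCP orientation; "ft_force": force on the tool from outside, world axes, zero at the start; "moment": the same for the moment, N m; "opening": opening from 0.0 (shut) to 1.0 (fully open); "grip_force": force on a finger pad.
Only numpy, scipy, OpenCV 4.12 (cv2) and the standard library are available. Lean on these libraries where they do the work, as an engineer would, in place of code of your own. Each camera call takes 0.05 s, during which the arm holds its last target. There are 200 camera calls.

### The job

Set the loose test-strip carton, label up, on top of the one already in the white light-protection box, so that it rests on it squarely and leans back against the same backstop. Then slide the box's steel shutter fully home over the cartons, both ends right up to the stops: it binds when one end runs ahead, so push its two tabs in turn and never force it once it binds. Leave the other things on the bench where they are.

Things in the scene. Friction and masses are not known exactly. Their poses are not given: they have to be found in the camera images.
- dark_box: White metal box fixed on the bench, 190 (x) x 200 (y) x 74 mm. Origin: centre of its underside; x away from the robot, y along it. Its -y half is an open well (y -96 to -10 mm, 149 mm clear in x); the +y half has a flat deck, top at z = 74 mm, with slots along y at x = -76 and +76 mm where the shutter's tabs run. Tabs pushed to -y shut it; home (rubber stops) is tab y = -6 mm.
- shutter: Loose steel plate 164 (x) x 100 (y) x 3 mm, 0.6 kg, in channels under the deck; origin central, 62 mm up. Pushed at one end it turns until that tab leads by 4 to 14 mm, then jams solid; pushing the trailing tab frees it. The channel's play is unknown and shrinks towards home, so feel for it: free sliding takes 2 to 9 N at a tab, more means bound or home. Above 60 N counts as forced.
- near_tab (a point): Upright steel tab of the shutter on the robot's side, 12 mm wide (x), 6 mm thick (y), standing 26 mm above the deck (top at z = 100 mm in the box frame); the point is on its axis 10 mm below its top. Push its +y face. Its y in the box frame runs from about 72 mm (open) to -6 mm (home).
- far_tab (a point): The same tab on the far side, 152 mm from the near one along x: too far apart for both to be pushed at once. Behind it hangs a wall shelf (front edge at world x = 0.60, underside 0.475 m above the bench): stay low there or lean the wrist towards the robot.
- seat: Sloped aluminium seat in the well, fixed to the box: a shelf 110 mm wide (x), 56 mm long, falling by 0.26 rad towards -y, with a backstop plate 42 mm high square to it at the low end. Origin: mid-width where shelf and backstop meet; x as the box's, y up the slope away from the backstop, z square to the slope (leaning to -y). Turn about box x: +0.26 rad.
- carton_in: Flat cardboard test-strip carton with a white label, 56 (x) x 34 (y) x 18 (z) mm, about 60 g, lying on the seat against the backstop; origin at the centre of its underside, axes along its edges, z out of its top (tilted as the seat).
- carton_out: A second carton of the same kind, 56 (x) x 34 (y) x 18 (z) mm, lying label up on the bench to the left of the box; origin at the centre of its underside. In place, its underside lies on the top of carton_in (18 mm out from the seat) and its origin 17 mm from the backstop.
- specimen_pot: Bystander: specimen jar with a screw lid, 66 mm across, 59 mm high; origin at the centre of its underside.
- bench_timer: Bystander: flat bench timer with three keys, 62 x 64 x 20 mm; origin at the centre of its underside.
- tape: Bystander: roll of white tape lying flat, 49 mm across, 12 mm high; origin at the centre of its underside.
Not all that is in view belongs to the job. What is shaped like the carton_out but green is not meant.

How it is judged:
By the outcome, as a careful person would: the job done as asked, in the order asked, and still so for the second after the job is handed in, with the robot touching nothing.
It also fails if it takes over 64 s, if anything falls off the work surface, if the arm or the gripper's body presses on something with over 40 N, if the wrist force passes 120 N, or if a joint passes its speed limit or range.

## Working session

There is one attempt and no reset: what is moved stays moved. The work goes in short steps, Python scripts to look and compute and a tool call to move; the robot and the scene stay as the last step left them, time stands still between calls to the robot, and variables do not carry over. Pictures are saved under pics/ and viewed, at most 10 in all, crops included, and the job is handed in when it is done.

Besides the shell and the picture viewer there is one more tool, called after "Request:" as name(argument=value, ...) on one line, values as JSON. move_arm: Moves the arm, as the interface text tells. Its arguments: {"type":"object","properties":{"commands":{"type":"array"}},"required":["commands"]}

```bash
mkdir -p pics; cat > h.py <<'E'
import numpy as np,cv2
from cell import state,read_camera,camera_info,env
def ray(ci,u,v):
    K=np.array(ci["K"]);T=np.array(ci["cam_to_world"]);k=ci["k1"]
    d=np.array([(u-K[0,2])/K[0,0],(v-K[1,2])/K[1,1]]);p=d.copy()
    for _ in range(20): p=d/(1+k*(p@p))
    return T[:3,3],T[:3,:3]@np.array([p[0],p[1],1.])
def onz(ci,u,v,z):
    o,d=ray(ci,u,v);return o+d*(z-o[2])/d[2]
def proj(ci,P):
    K=np.array(ci["K"]);T=np.array(ci["cam_to_world"])
    q=T[:3,:3].T@(np.array(P,float)-T[:3,3]);p=q[:2]/q[2];p=p*(1+ci["k1"]*(p@p))
    return K[0,0]*p[0]+K[0,2],K[1,1]*p[1]+K[1,2]
def tri(c1,a,c2,b):
    o1,d1=ray(c1,*a);o2,d2=ray(c2,*b)
    s=np.linalg.lstsq(np.c_[d1,-d2],o2-o1,rcond=None)[0]
    A=o1+d1*s[0];B=o2+d2*s[1];return (A+B)/2,np.linalg.norm(A-B)
E
python3 - <<'E'
from h import *
for n in("side","top"):
    im=read_camera(n);cv2.imwrite(f"pics/{n}0.png",im);ci=camera_info(n)
    print(n,np.round(ci["K"],1).tolist(),ci["k1"],np.round(ci["cam_to_world"],3).tolist())
s=state();print(s)
E
```

```text
side [[385.6, 0.0, 325.5], [0.0, 385.6, 196.9], [0.0, 0.0, 1.0]] -0.0965385718425316 [[-0.997, -0.065, 0.051, 433.357], [-0.08, 0.605, -0.792, 810.063], [0.021, -0.793, -0.608, 778.433], [0.0, 0.0, 0.0, 1.0]]
top [[367.6, 0.0, 322.0], [0.0, 367.6, 194.1], [0.0, 0.0, 1.0]] -0.004620399017186014 [[-0.002, -0.997, 0.075, 377.715], [-1.0, 0.002, 0.0, -84.079], [-0.0, -0.075, -0.997, 1508.681], [0.0, 0.0, 0.0, 1.0]]
{'t': 0.1, 'joints': array([-1.42161038e+00,  4.91476921e-01,  1.55939693e+00, -4.02751431e-05,
        1.09167297e+00, -1.05556669e-01]), 'qvel': array([-0.00084768, -0.00074246, -0.00087371, -0.00019546,  0.00024267,
       -0.0010986 ]), 'tau': array([ 1.89036582e-03, -6.13622403e+01, -2.58605862e+01,  6.93745888e-02,
        4.70258261e-02, -3.32694572e-05]), 'eef_pos': array([ 157.50460813, -604.60813272,  214.13116932]), 'tcp_rot': array([-3.14064003e+00, -6.50081050e-05,  2.54761173e-01]), 'ft_force': array([-0.0388844 , -0.55944652,  0.49224082]), 'moment': array([0.01049283, 0.01601861, 0.03640888]), 'grip_force': 0.0, 'opening': 0.9991202559131241}
```

View pics/top0.png

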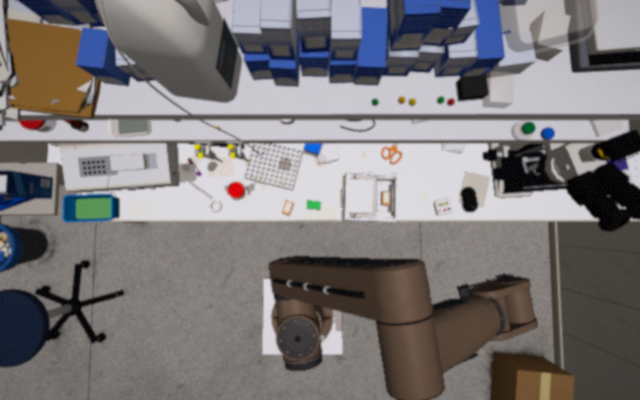

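View pics/side0.png

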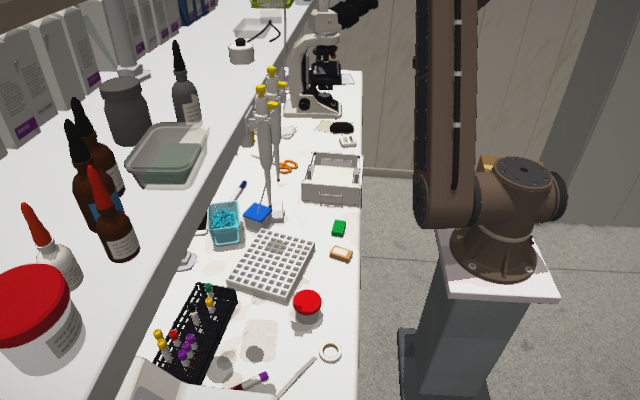

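The top view shows the box at about (370,197) px, with the well on its right and the seated carton at (386,198). The loose carton is at (288,208), the green decoy at (313,205), the pot at (236,190), the tape at (216,206) and the timer at (443,206). The side view agrees.

```bash
python3 - <<'E'
from h import *
ci=camera_info("top")
for n,u,v,z in[("out",288,208,18),("green",313,205,18),("boxTL",345,174,74),("boxTR",395,178,74),("boxBR",395,218,74),("boxBL",345,218,74),("in",386,198,40),("pot",236,190,59)]:
    print(n,onz(ci,u,v,z).round(0))
w=camera_info("wrist");print(np.round(w["K"],1).tolist(),w["k1"],np.round(w["cam_to_world"],3).tolist())
t=cv2.imread("pics/top0.png")[165:225,270:470];s=cv2.imread("pics/side0.png")[130:280,270:390]
a=cv2.resize(t,None,fx=4,fy=4,interpolation=2);b=cv2.resize(s,None,fx=2.3,fy=2.3,interpolation=2)
c=np.zeros((600,800,3),np.uint8);c[:240]=a;c[240:240+b.shape[0],:b.shape[1]]=b
cv2.imwrite("pics/crop0.png",c)
E
```

```text
out [434.  54.  18.]
green [446. -47.  18.]
boxTL [ 565. -174.   74.]
boxTR [ 549. -371.   74.]
boxBR [ 392. -368.   74.]
boxBL [ 393. -173.   74.]
in [ 473. -340.   40.]
pot [504. 257.  59.]
[[304.8, 0.0, 320.3], [0.0, 304.8, 195.0], [0.0, 0.0, 1.0]] -0.04893193752580085 [[0.253, -0.932, -0.262, 231.151], [-0.968, -0.243, -0.067, -584.723], [-0.001, 0.27, -0.963, 383.695], [0.0, 0.0, 0.0, 1.0]]
```

View pics/crop0.png

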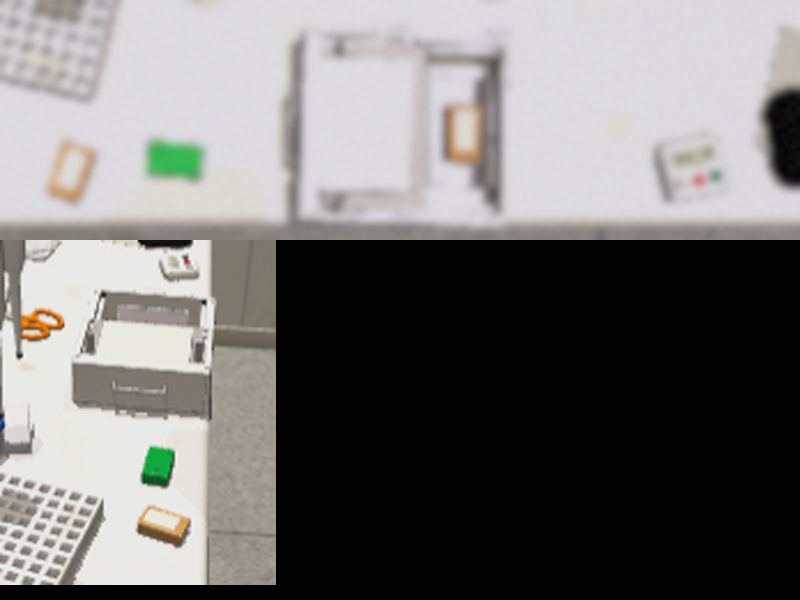

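Request:
move_arm(commands=[[[2.75,3.2,0.6],[0,0,-1.46],1],[[2.75,3.2,0.6],[0,0,-1.46],1],[[2.75,3.2,0.6],[0,0,-1.46],1],[[2.75,3.2,0.6],[0,0,-1.46],1],[[2.75,3.2,0.6],[0,0,-1.46],1],[[2.75,3.2,0.6],[0,0,-1.46],1],[[2.75,3.2,0.6],[0,0,-1.46],1],[[2.75,3.2,0.6],[0,0,-1.46],1],[[2.75,3.2,0.6],[0,0,-1.46],1],[[0,0,0],[0,0,0],1]])

```text
t: 1.1
eef_pos: [407.3, -313.8, 269.3]
tcp_rot: [3.141, -0.001, 0.029]
ft_force: [-1.0, -0.6, -0.2]
opening: 0.996
grip_force: 0.0
```

```bash
python3 - <<'E'
from h import *
s=state();print(s['t'],s['eef_pos'],s['tcp_rot'],s['joints'])
ci=camera_info("wrist");im=read_camera("wrist");cv2.imwrite("pics/w1.png",im)
import pickle;pickle.dump(ci,open("w1.pkl","wb"))
print(np.round(ci["cam_to_world"],3).tolist())
E
```

```text
1.1 [ 407.3166914  -313.77591     269.26845804] [ 3.14149505e+00 -9.46995821e-04  2.87186886e-02] [-7.85252320e-01  2.76100657e-01  1.75200140e+00  6.92887218e-04
  1.11276951e+00  7.56519208e-01]
[[0.029, -0.963, -0.269, 483.188], [-1.0, -0.028, -0.008, -310.683], [0.0, 0.269, -0.963, 438.934], [0.0, 0.0, 0.0, 1.0]]
```

View pics/w1.png

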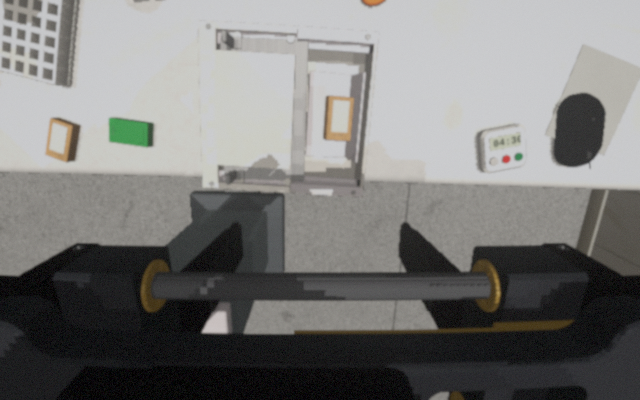

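The wrist view shows the box with rim corners at about (204,24), (377,32), (362,188) and (203,188). The tabs are near (226,38) and (224,176), the seated carton is at (340,118), the loose carton at (61,139) and the green decoy at (130,132).

```bash
cat > car.py <<'E'
from h import *
def cartons(im,ci,z=18):
    h=cv2.cvtColor(im,cv2.COLOR_BGR2HSV)
    m=cv2.inRange(h,(8,70,60),(25,255,255))
    m[240:]=0
    cs,_=cv2.findContours(m,cv2.RETR_EXTERNAL,cv2.CHAIN_APPROX_NONE)
    out=[]
    for c in cs:
        if cv2.contourArea(c)<150: continue
        p=np.array([onz(ci,*q[0],z)[:2] for q in c],np.float32)
        r=cv2.minAreaRect(p);out.append((cv2.boundingRect(c),r))
    return out
E
python3 - <<'E'
from car import *
import pickle;ci=pickle.load(open("w1.pkl","rb"));im=cv2.imread("pics/w1.png")
for o in cartons(im,ci):print(o)
for n,u,v in[("TL",204,24),("TR",377,32),("BR",362,188),("BL",203,188)]:print(n,onz(ci,u,v,74).round(1))
cv2.imwrite("pics/c1.png",cv2.resize(im[14:200,195:385],None,fx=3.2,fy=3.2,interpolation=cv2.INTER_CUBIC))
E
```

```text
((46, 119, 33, 42), ((435.835693359375, 54.84052658081055), (41.584232330322266, 57.057373046875), 70.92787170410156))
((325, 97, 29, 44), ((473.48138427734375, -335.7378234863281), (35.618961334228516, 56.713722229003906), 87.79886627197266))
TL [ 572.2 -180.6   74. ]
TR [ 568.6 -370.5   74. ]
BR [ 391.7 -365.1   74. ]
BL [ 386.  -167.6   74. ]
```

View pics/c1.png

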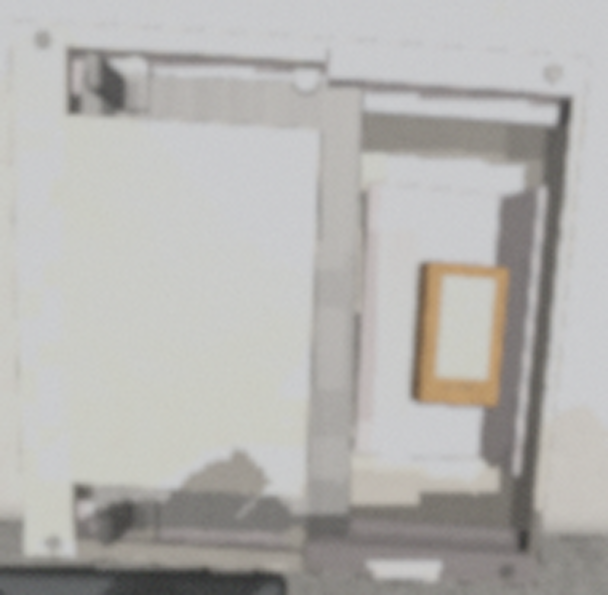

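The crop shows the shutter open, with both tabs at the left end (near one about (115,515) in the crop). The seated carton lies against the backstop on the right, and the well is clear. I'll go to the loose carton first.

Request:
move_arm(commands=[[[0.36,4.17,-1.5],[0,0,7.7],1],[[0.36,4.17,-1.5],[0,0,7.7],1],[[0.36,4.17,-1.5],[0,0,7.7],1],[[0.36,4.17,-1.5],[0,0,7.7],1],[[0.36,4.17,-1.5],[0,0,7.7],1],[[0.36,4.17,-1.5],[0,0,7.7],1],[[0.36,4.17,-1.5],[0,0,7.7],1],[[0.36,4.17,-1.5],[0,0,7.7],1],[[0.36,4.17,-1.5],[0,0,7.7],1],[[0,0,0],[0,0,0],1]])

```text
t: 2.15
eef_pos: [436.6, 61.0, 131.9]
tcp_rot: [-3.139, 0.001, 1.243]
ft_force: [0.2, -0.7, -0.1]
opening: 1.002
grip_force: 0.0
```

```bash
python3 - <<'E'
from car import *
import time
read_camera("wrist")
s=state();print(s['t'],s['eef_pos'],s['tcp_rot'],s['joints'])
ci=camera_info("wrist");im=read_camera("wrist");cv2.imwrite("pics/w2.png",im)
import car
for o in cartons(im,ci):print(o)
h=cv2.cvtColor(im,cv2.COLOR_BGR2HSV);m=cv2.inRange(h,(8,70,60),(25,255,255));print([cv2.boundingRect(c) for c in cv2.findContours(m,0,1)[0] if cv2.contourArea(c)>100])
print(proj(ci,[437,58,18]))
E
```

```text
2.2 [436.97955476  59.36451258 132.66898862] [-3.13957292e+00  8.46935799e-04  1.23835791e+00] [-1.48634140e-02  3.56470584e-01  2.08495022e+00 -2.69178486e-04
  7.02355078e-01  3.17781520e-01]
((291, 171, 57, 35), ((436.36663818359375, 63.59029006958008), (33.80754852294922, 54.28701400756836), 71.00523376464844))
[(295, 320, 278, 14), (473, 260, 29, 52), (140, 260, 29, 52), (291, 171, 57, 35)]
(np.float64(321.30854813031453), np.float64(193.35354212864254))
```

View pics/w2.png

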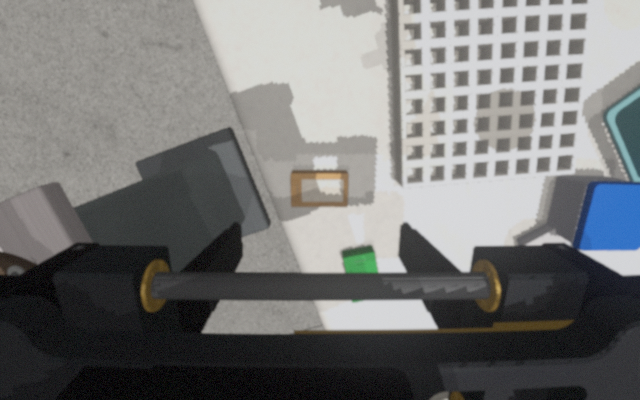

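The nearer view shows the loose carton at (319,188), with its label centred and the tool yaw matching its edges. The rack corner is at (403,183), so I'll narrow the fingers before going down.

Request:
move_arm(commands=[[[-0.1,0.4,0],[0,0,0],0.78],[[0,0,-2],[0,0,0],0.78],[[0,0,-3],[0,0,0],0.78],[[0,0,-3],[0,0,0],0.78],[[0,0,-2.5],[0,0,0],0.78],[[0,0,-1.5],[0,0,0],0.78],[[0,0,-0.85],[0,0,0],0.78],[[0,0,0],[0,0,0],0.78],[[0,0,0],[0,0,0],0.78]])

```text
t: 3.15
eef_pos: [436.8, 61.9, 5.8]
tcp_rot: [3.141, -0.0, 1.234]
ft_force: [0.3, -0.4, 0.0]
opening: 0.779
grip_force: 0.0
```

```bash
python3 - <<'E'
from car import *
s=state();print(s['t'],s['eef_pos'],s['tcp_rot'],s['ft_force'],s['opening'])
E
```

```text
3.15 [436.81539811  61.94767524   5.77057149] [ 3.14075897e+00 -2.21736720e-04  1.23373964e+00] [ 0.30634326 -0.40872165  0.03156514] 0.7794522720937466
```

Request:
move_arm(commands=[[[0,0,0],[0,0,0],0.4],[[0,0,0],[0,0,0],0.4],[[0,0,0],[0,0,0],0.4],[[0,0,0],[0,0,0],0.4],[[0,0,0],[0,0,0],0.4],[[0,0,0],[0,0,0],0.4]])

```text
t: 3.75
eef_pos: [436.7, 62.5, 5.7]
tcp_rot: [3.141, -0.0, 1.235]
ft_force: [0.1, -0.3, 7.4]
opening: 0.59
grip_force: 30.0
```

Request:
move_arm(commands=[[[0,0,2],[0,0,0],0.4],[[0,0,4],[0,0,0],0.4],[[0,0,4],[0,0,0],0.4],[[0,0,4],[0,0,0],0.4],[[0,-2,4],[0,0,0],0.4],[[0.3,-3.5,1.5],[0,0,2],0.4],[[0.4,-4,0],[0,0,2],0.4],[[0.4,-4,0],[0,0,2],0.4],[[0.4,-4,0],[0,0,2],0.4],[[0.4,-4,0],[0,0,2],0.4]])

```text
t: 4.75
eef_pos: [455.2, -154.1, 200.4]
tcp_rot: [3.141, 0.0, 1.411]
ft_force: [0.7, 0.6, -0.5]
opening: 0.587
grip_force: 30.0
```

Request:
move_arm(commands=[[[0.4,-4,0],[0,0,2],0.4],[[0.4,-4,0],[0,0,2],0.4],[[0.4,-4,0],[0,0,2],0.4],[[0.4,-4,0],[0,0,1],0.4],[[0.2,-4,0],[0,0,0],0.4],[[0,-4,0],[0,0,0],0.4],[[0,-1,0],[0,0,0],0.4],[[0,0,0],[0,0,0],0.4],[[0,0,0],[0,0,0],0.4]])

```text
t: 5.65
eef_pos: [473.3, -401.4, 200.0]
tcp_rot: [-3.141, -0.001, 1.532]
ft_force: [0.6, 0.3, -1.0]
opening: 0.587
grip_force: 30.0
```

```bash
python3 - <<'E'
from car import *
import pickle
s=state();print(s['t'],s['eef_pos'],s['tcp_rot'],s['ft_force'],s['joints'])
ci=camera_info("wrist");im=read_camera("wrist");cv2.imwrite("pics/w3.png",im);pickle.dump(ci,open("w3.pkl","wb"))
for o in cartons(im,ci,50):print(o)
E
```

```text
5.65 [ 473.28022428 -401.36155005  199.96984224] [-3.14106789e+00 -8.50354615e-04  1.53183438e+00] [ 0.5718369   0.34828475 -1.01050697] [-8.09860269e-01  4.99204873e-01  1.58692386e+00  2.80613509e-04
  1.05643285e+00 -7.71036722e-01]
((270, 216, 101, 24), ((470.8408203125, -451.9043273925781), (27.74170684814453, 112.87679290771484), 87.82505798339844))
((439, 105, 65, 71), ((637.851318359375, -361.14007568359375), (74.48558044433594, 64.2086181640625), 55.33965301513672))
((293, 103, 51, 33), ((473.56817626953125, -333.4751892089844), (31.9239501953125, 51.27389907836914), 87.78587341308594))
```

View pics/w3.png

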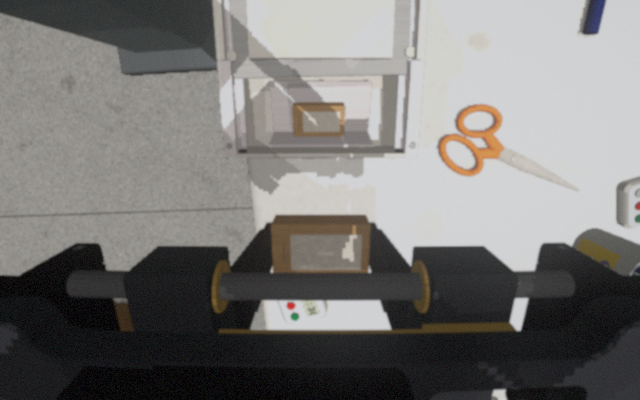

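The carton is held squarely, label up, with its top at (320,245). The seated carton is at (318,119) against its backstop. I'll take a second view for depth from a shifted pose.

Request:
move_arm(commands=[[[0,2,-2],[0,0,0],0.4],[[0,2.2,-3],[0,0,0],0.4],[[0,1.5,-2],[0,0,0],0.4],[[0,0,0],[0,0,0],0.4],[[0,0,0],[0,0,0],0.4],[[0,0,0],[0,0,0],0.4]])

```text
t: 6.3
eef_pos: [474.1, -346.2, 131.6]
tcp_rot: [3.14, 0.002, 1.532]
ft_force: [0.1, 0.3, 0.1]
opening: 0.586
grip_force: 30.0
```

```bash
python3 - <<'E'
from car import *
import pickle
s=state();print(s['t'],s['eef_pos'],s['tcp_rot'])
ci=camera_info("wrist");im=read_camera("wrist");cv2.imwrite("pics/w4.png",im);pickle.dump(ci,open("w4.pkl","wb"))
C={4:(ci,im)}
for k in(1,3):C[k]=(pickle.load(open(f"w{k}.pkl","rb")),cv2.imread(f"pics/w{k}.png"))
L={}
cr=[]
for k,(c,i) in C.items():
    u,v=map(int,proj(c,[473.5,-336,22]));R=32
    cr.append(cv2.resize(i[v-R:v+R,u-R-8:u+R+8],None,fx=4,fy=4,interpolation=2)[:, :260+40])
    print(k,u,v)
cv2.imwrite("pics/c4.png",np.hstack(cr)[:, :800] if 0 else cv2.resize(np.hstack(cr),(800,228)))
h=cv2.cvtColor(im,cv2.COLOR_BGR2HSV);m=cv2.inRange(h,(8,70,60),(25,255,255))
print([(cv2.boundingRect(c)) for c in cv2.findContours(m,0,1)[0] if cv2.contourArea(c)>100])
E
```

```text
6.3 [ 474.12427409 -346.22263455  131.58855548] [3.13973905e+00 1.62163638e-03 1.53196922e+00]
4 319 183
1 338 118
3 318 120
[(219, 322, 295, 12), (411, 260, 20, 53), (211, 260, 19, 53), (270, 215, 102, 59), (289, 162, 61, 40), (459, 160, 74, 79)]
```

View pics/w4.png

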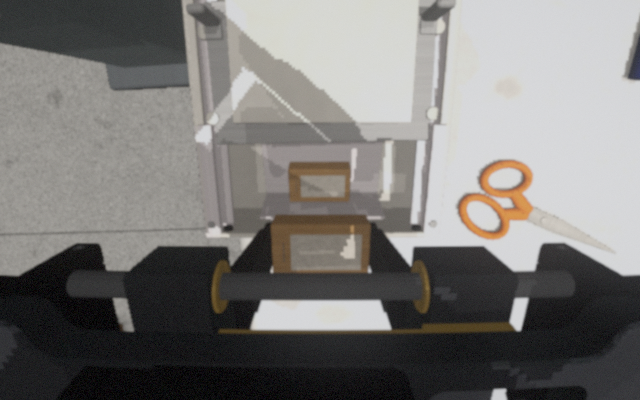

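The view shows the seated carton's label at about (323,187), and its +y side face as the band at rows 162–173. I'll triangulate the label from the views by code.

```bash
python3 - <<'E'
from car import *
import pickle
B={1:(325,97,29,44),3:(293,103,51,33),4:(289,162,61,40)}
r={}
for k,(x,y,w,h) in B.items():
    c=pickle.load(open(f"w{k}.pkl","rb"));i=cv2.imread(f"pics/w{k}.png")
    s=cv2.cvtColor(i,cv2.COLOR_BGR2HSV)
    roi=s[y:y+h,x:x+w]
    o=cv2.inRange(roi,(5,70,40),(28,255,255))
    n=255-o; nl,lab,st,ce=cv2.connectedComponentsWithStats(n)
    # component containing bbox centre
    l=max(range(1,nl),key=lambda j:st[j,4]); X,Y,W,H,A=st[l]
    u,v=x+X+W/2-.5,y+Y+H/2-.5
    u2,v2=ce[l]+np.array([x,y]);r[k]=(c,(u2,v2))
    print(k,'label bbox',(x+X,y+Y,W,H),A,(u,v),(u2,v2))
for a,b in((3,4),(1,4),(1,3)): print(a,b,*tri(*r[a],*r[b]))
c4=r[4][0]
for P in([473.5,-336,22],[473.5,-336,26],[473.5,-334,30]): print([np.round(proj(r[k][0],P),1) for k in(1,3,4)])
E
```

```text
1 label bbox (np.int32(331), np.int32(99), np.int32(20), np.int32(34)) 582 (np.float64(340.5), np.float64(115.5)) (np.float64(339.9450171821306), np.float64(115.86426116838487))
3 label bbox (np.int32(302), np.int32(111), np.int32(39), np.int32(22)) 798 (np.float64(321.0), np.float64(121.5)) (np.float64(321.10025062656644), np.float64(121.0))
4 label bbox (np.int32(300), np.int32(175), np.int32(46), np.int32(23)) 981 (np.float64(322.5), np.float64(186.0)) (np.float64(322.41080530071355), np.float64(185.49031600407747))
3 4 [ 476.56077868 -336.0065098    32.14224345] 0.08218359086256322
1 4 [ 476.64638886 -336.64961197   29.54194337] 0.0940591596899992
1 3 [ 476.6988157  -335.79496083   41.38910004] 0.4154686119863825
[array([339. , 118.2]), array([318.4, 120.8]), array([319., 183.])]
[array([339.2, 118.3]), array([318.3, 120.9]), array([319., 184.])]
[array([337.8, 118.3]), array([318.2, 119.2]), array([318.9, 182.9])]
```

```bash
python3 - <<'E'
from car import *
import pickle
c=pickle.load(open("w4.pkl","rb"));i=cv2.imread("pics/w4.png")
tc=np.array([474.1,-346.2,131.6]);print(proj(c,tc+[0,0,-5]),proj(c,tc+[0,17,-5]),proj(c,tc+[0,17,13]))
g=cv2.cvtColor(i,cv2.COLOR_BGR2HSV)
for u in(290,310,330,350):print(u,[tuple(int(x) for x in g[r,u]) for r in range(210,276,3)])
for u in(275,320,365):print(onz(c,u,215,126.6))
E
```

```text
(np.float64(320.21768315109557), np.float64(238.36623304385594)) (np.float64(319.1388355926562), np.float64(212.44207770861755)) (np.float64(319.06755540606895), np.float64(223.16658325940668))
290 [(3, 19, 121), (11, 25, 112), (16, 114, 83), (15, 118, 84), (16, 119, 86), (15, 109, 105), (15, 117, 105), (16, 115, 109), (16, 94, 111), (17, 58, 118), (16, 56, 118), (15, 61, 117), (14, 68, 116), (17, 72, 113), (16, 72, 110), (16, 71, 108), (15, 73, 108), (15, 82, 109), (15, 90, 110), (14, 86, 110), (15, 100, 107), (15, 56, 64)]
310 [(171, 15, 122), (3, 19, 121), (15, 101, 88), (14, 115, 84), (15, 119, 88), (16, 119, 103), (16, 120, 108), (16, 120, 106), (15, 71, 112), (16, 30, 129), (18, 31, 125), (19, 33, 123), (18, 30, 127), (17, 29, 122), (15, 29, 139), (21, 26, 127), (16, 30, 127), (14, 30, 127), (17, 32, 126), (19, 31, 133), (17, 75, 130), (12, 67, 76)]
330 [(5, 14, 106), (7, 21, 110), (17, 119, 88), (15, 100, 89), (15, 116, 90), (15, 118, 106), (17, 113, 108), (16, 117, 107), (15, 69, 115), (18, 34, 128), (18, 30, 126), (14, 29, 130), (15, 28, 129), (18, 30, 128), (18, 31, 141), (19, 28, 127), (13, 28, 127), (16, 30, 127), (17, 28, 128), (22, 27, 143), (16, 68, 127), (15, 75, 75)]
350 [(13, 16, 112), (6, 23, 110), (14, 100, 87), (13, 94, 87), (15, 101, 88), (16, 118, 119), (17, 114, 143), (16, 119, 137), (16, 52, 133), (18, 27, 173), (19, 25, 197), (18, 22, 200), (17, 23, 198), (18, 23, 202), (18, 23, 203), (17, 23, 202), (17, 24, 169), (15, 28, 127), (18, 29, 133), (15, 28, 144), (15, 74, 127), (16, 60, 72)]
[ 447.28361496 -329.81113557  126.6       ]
[ 474.55703423 -330.85647131  126.6       ]
[ 501.84044368 -331.92970173  126.6       ]
```

Request:
move_arm(commands=[[[0,1,0],[7.45,-0.28,0],0.4],[[0,0,0],[7.45,-0.28,0],0.4],[[0,0,-2.5],[0,0,0],0.4],[[0,0,-2.5],[0,0,0],0.4],[[0,0,-1],[0,0,0],0.4],[[0,0,0],[0,0,0],0.4],[[0,0,0],[0,0,0],0.4],[[0,0,0],[0,0,0],0.4]])

```text
t: 7.15
eef_pos: [473.9, -335.9, 71.4]
tcp_rot: [3.14, -0.259, 1.532]
ft_force: [0.1, -0.2, -1.0]
opening: 0.583
grip_force: 30.0
```

Request:
move_arm(commands=[[[0,0.05,-1.4],[0,0,0],0.4],[[0,0.1,-1],[0,0,0],0.4],[[0,0.05,-0.2],[0,0,0],0.4],[[0,0.05,-0.2],[0,0,0],0.4],[[0,0,0],[0,0,0],0.4],[[0,0,0],[0,0,0],0.4]])

```text
t: 7.75
eef_pos: [473.6, -333.1, 42.3]
tcp_rot: [-3.142, -0.26, 1.532]
ft_force: [0.0, 0.2, -0.1]
opening: 0.586
grip_force: 30.0
```

Request:
move_arm(commands=[[[0,0.05,-0.2],[0,0,0],0.4],[[0,0,-0.1],[0,0,0],0.4],[[0,0,0],[0,0,0],0.4],[[0,0,0],[0,0,0],0.4]])

```text
t: 8.15
eef_pos: [473.6, -332.6, 39.9]
tcp_rot: [3.141, -0.26, 1.532]
ft_force: [-1.1, 0.2, 5.3]
opening: 0.584
grip_force: 30.0
```

Request:
move_arm(commands=[[[0,0.02,-0.1],[0,0,0],0.4],[[0,0,0],[0,0,0],0.4],[[0,0,0],[0,0,0],0.4]])

```text
t: 8.45
eef_pos: [473.6, -332.6, 39.9]
tcp_rot: [3.141, -0.26, 1.532]
ft_force: [-3.4, -0.0, 17.4]
opening: 0.583
grip_force: 30.0
```

```bash
python3 - <<'E'
from h import *
s=state();print(s['eef_pos'],s['ft_force'],s['moment'])
im=read_camera("wrist");cv2.imwrite("pics/w5.png",im)
E
```

```text
[ 473.56402289 -332.58614208   39.85564172] [-3.39579266 -0.03493899 17.40514921] [0.72382724 0.71502255 0.17381225]
```

View pics/w5.png

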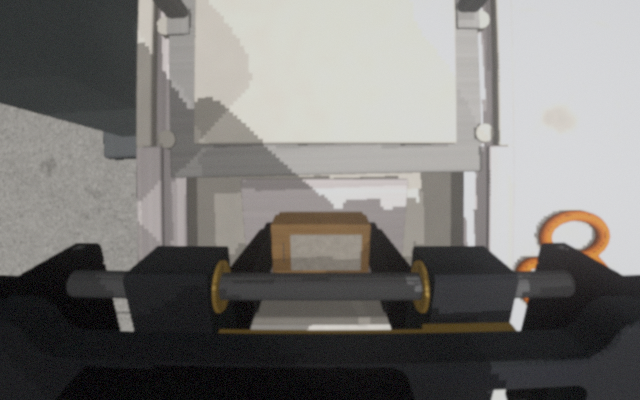

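The held carton is just above the seated one, still square, with the shelf visible behind it and clear at both sides. I'll ease off and slide down the slope to the backstop.

Request:
move_arm(commands=[[[0,0,0.09],[0,0,0],0.4],[[0,-0.1,-0.026],[0,0,0],0.4],[[0,-0.1,-0.026],[0,0,0],0.4],[[0,-0.1,-0.026],[0,0,0],0.4],[[0,0,0],[0,0,0],0.4]])

```text
t: 9.0
eef_pos: [473.7, -335.2, 39.2]
tcp_rot: [3.141, -0.26, 1.532]
ft_force: [-0.9, 1.8, 10.6]
opening: 0.588
grip_force: 30.0
```

Request:
move_arm(commands=[[[0,-0.1,-0.026],[0,0,0],0.4],[[0,0,0],[0,0,0],0.4]])

```text
t: 9.2
eef_pos: [473.8, -336.3, 39.0]
tcp_rot: [3.141, -0.26, 1.532]
ft_force: [-0.3, 1.6, 10.7]
opening: 0.585
grip_force: 30.0
```

Request:
move_arm(commands=[[[0,-0.1,-0.026],[0,0,0],0.4],[[0,0,0],[0,0,0],0.4]])

```text
t: 9.4
eef_pos: [473.8, -336.9, 38.8]
tcp_rot: [3.141, -0.261, 1.532]
ft_force: [-0.3, 3.8, 11.3]
opening: 0.587
grip_force: 30.0
```

Request:
move_arm(commands=[[[0,-0.1,-0.026],[0,0,0],0.4],[[0,0,0],[0,0,0],0.4]])

```text
t: 9.6
eef_pos: [473.7, -336.9, 38.7]
tcp_rot: [-3.141, -0.263, 1.532]
ft_force: [0.0, 8.8, 15.3]
opening: 0.586
grip_force: 30.0
```

Request:
move_arm(commands=[[[0,-0.05,-0.013],[0,0,0],0.4],[[0,0,0],[0,0,0],0.4]])

```text
t: 9.8
eef_pos: [473.7, -337.0, 38.7]
tcp_rot: [-3.141, -0.264, 1.532]
ft_force: [1.2, 11.1, 17.3]
opening: 0.588
grip_force: 30.0
```

Backstop reached: y has stopped at -337 and fy is rising. I'll ease off, release and retract along the normal.

Request:
move_arm(commands=[[[0,0.1,0.03],[0,0,0],0.4],[[0,0,0],[0,0,0],0.75],[[0,0,0],[0,0,0],0.75],[[0,0,0],[0,0,0],0.75],[[0,-0.25,0.97],[0,0,0],0.75],[[0,-0.5,1.94],[0,0,0],0.75],[[0,-0.8,3],[0,0,0],0.75],[[0,-1,4],[0,0,0],0.75],[[0,0,0],[0,0,0],0.75]])

```text
t: 10.7
eef_pos: [474.8, -366.0, 141.9]
tcp_rot: [3.136, -0.254, 1.532]
ft_force: [0.4, 0.1, 0.0]
opening: 0.751
grip_force: 0.0
```

```bash
python3 - <<'E'
from car import *
s=state();print(s['t'],s['eef_pos'],s['tcp_rot'],s['ft_force'],s['opening'])
import pickle
ci=camera_info("wrist");im=read_camera("wrist");cv2.imwrite("pics/w6.png",im);pickle.dump(ci,open("w6.pkl","wb"))
for z in(45,):
  for o in cartons(im,ci,z):print(o)
E
```

```text
10.7 [ 474.76795191 -365.99794181  141.93745642] [ 3.13599782 -0.25405285  1.53226888] [0.43511527 0.09518454 0.02918971] 0.7509846970427844
((453, 173, 72, 67), ((633.8155517578125, -356.4148254394531), (62.15214920043945, 69.06561279296875), 88.00040435791016))
((287, 172, 62, 42), ((473.7889099121094, -337.31591796875), (37.693031311035156, 56.067771911621094), 87.72406005859375))
```

View pics/w6.png

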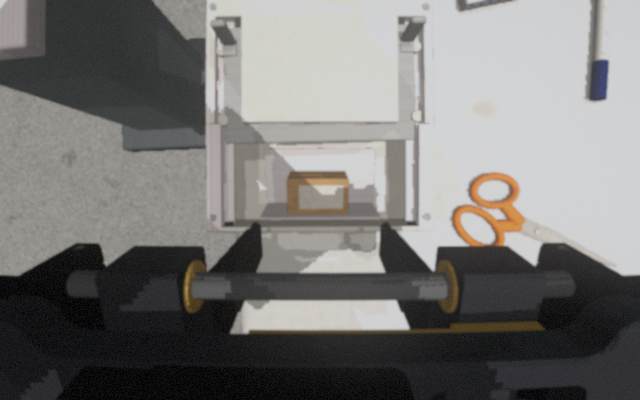

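The carton sits squarely on the other one at (318,193), label up and against the backstop. The tabs are at about (222,30) and (411,28). All 10 views are used, so I'll locate the tabs by code and then feel for them.

```bash
python3 - <<'E'
from car import *
import pickle
c=pickle.load(open("w6.pkl","rb"));i=cv2.imread("pics/w6.png");g=cv2.cvtColor(i,cv2.COLOR_BGR2GRAY)
for (x0,x1) in((205,245),(392,432)):
    print(x0)
    for r in range(10,54,2):print(r,' '.join('%3d'%v for v in g[r,x0:x1:2]))
# prediction: box centre guess (475,-272), yaw -2.2
a=-.038
for cx,cy in((475,-272),):
  for sx in(-76,76):
    for z in(74,100):
      X=cx+sx*np.cos(a)-72*np.sin(a);Y=cy+sx*np.sin(a)+72*np.cos(a);print(sx,z,np.round([X,Y]),np.round(proj(c,[X,Y,z]),1))
E
```

```text
205
10 152 196 204 191 184 194 205 208 207 206 206 206 205 207 206 208 208 207 206 208
12 150 197 208 207 207 207 206 207 207 207 206 206 205 205 206 208 209 208 209 208
14 153 198 207 207 207 206 204 205 204 203 204 203 203 202 203 202 203 202 204 209
16 153 198 207 207 204 188 174 170 168 164 164 163 162 159 160 157 156 155 186 206
18 155 198 206 205 201 165 119 122 121 118 120 115 118 119 114  99  97 103 173 206
20 156 198 205 185 169 154 147 154 152 132 121 128 128 126 122 101  91 101 173 206
22 159 199 197 164 161 164 165 166 166 149 128 164 174 174 162 111  95 104 176 207
24 161 200 192 156 153 152 155 154 153 137 115 166 190 190 177 120  94 101 176 206
26 158 197 199 156 124 120 117 117 109 106  93 135 193 200 186 126 106 111 178 206
28 153 196 205 187 115  87  84  82  83  84  83 103 159 177 174 159 157 159 188 207
30 156 192 205 203 164  91  81  80  79  83  87  87 117 158 171 171 169 171 190 208
32 161 194 201 204 195 121  79  79  79  80  79  84  94 136 168 172 172 171 191 207
34 157 194 199 198 204 151  84  81  80  82  83  83  85 106 156 172 168 172 191 208
36 158 194 197 19
[... 1999 characters left out ...]
40 104  97  95  94 104 112 171 205 173 131 132 191 210 210 210
42 209 209 207 187 161 153 149 146 149 156 170 193 207 196 151 136 191 209 209 209
44 211 210 206 181 160 164 163 165 166 170 181 196 207 209 185 135 193 209 209 209
46 210 209 206 179 158 168 170 170 172 173 181 195 209 209 194 135 191 209 208 209
48 210 210 207 185 163 176 182 180 180 182 184 195 207 207 182 130 188 209 210 210
50 210 211 209 188 165 168 173 175 174 175 176 185 198 184 140 125 189 210 208 210
52 211 209 208 191 172 163 164 161 162 162 157 144 155 143 131 125 189 208 209 209
-76 74 [ 402. -197.] [224.2  27.9]
-76 100 [ 402. -197.] [213.6   9.9]
76 74 [ 554. -203.] [406.9  27.9]
76 100 [ 554. -203.] [416.7  10. ]
```

Request:
move_arm(commands=[[[0,2,0.5],[-7.45,0.28,0],0.3],[[0,3,0.5],[-7.45,0.28,0],0],[[0,4,0],[0,0,0],0],[[0,4,0],[0,0,0],0],[[0,4,0],[0,0,0],0],[[0,1,0],[0,0,0],0],[[0,0,0],[0,0,0],0]])

```text
t: 11.45
eef_pos: [473.3, -182.1, 146.5]
tcp_rot: [-3.141, -0.0, 1.534]
ft_force: [0.7, -1.2, 0.9]
opening: 0.218
grip_force: 0.0
```

```bash
python3 - <<'E'
from car import *
import pickle
c=pickle.load(open("w6.pkl","rb"))
a=onz(c,217,23,100);b=onz(c,418.5,20.5,100);print(a,b,np.linalg.norm(a-b),np.degrees(np.arctan2((b-a)[1],(b-a)[0])))
print(onz(c,229,43.5,74),onz(c,406.5,40.5,74))
s=state();print(s['eef_pos'],s['joints'])
E
```

```text
[ 404.08326346 -207.3454984   100.        ] [ 554.59561996 -211.02887588  100.        ] 150.55742003700317 -1.4018773832817983
[ 405.44958932 -210.60176867   74.        ] [ 552.80622497 -213.58676732   74.        ]
[ 473.28601679 -182.12412801  146.4578616 ] [-4.97665237e-01  4.14264609e-01  1.92084213e+00  1.35684587e-05
  8.07356186e-01 -4.60824315e-01]
```

Request:
move_arm(commands=[[[-3.5,0,0],[0,0,0],0],[[-3.4,0,-1.6],[0,0,0],0],[[0,0,-3],[0,0,0],0],[[0,0,-1],[0,0,0],0],[[0,0,0],[0,0,0],0],[[0,0,0],[0,0,0],0]])

```text
t: 12.05
eef_pos: [405.1, -184.1, 91.0]
tcp_rot: [3.141, 0.0, 1.531]
ft_force: [-0.3, -0.1, 0.6]
opening: 0.004
grip_force: 0.0
```

Request:
move_arm(commands=[[[0,-0.5,0],[0,0,0],0],[[0,-0.3,0],[0,0,0],0],[[0,-0.2,0],[0,0,0],0],[[0,0,0],[0,0,0],0]])

```text
t: 12.45
eef_pos: [404.6, -193.5, 91.1]
tcp_rot: [3.141, 0.0, 1.532]
ft_force: [-0.2, 1.0, 0.4]
opening: 0.005
grip_force: 0.4
```

Request:
move_arm(commands=[[[0,-0.2,0],[0,0,0],0],[[0,0,0],[0,0,0],0]])

```text
t: 12.65
eef_pos: [404.3, -195.2, 90.9]
tcp_rot: [-3.141, -0.0, 1.532]
ft_force: [-0.5, 3.5, 1.8]
opening: 0.006
grip_force: 1.9
```

Request:
move_arm(commands=[[[0,-0.2,0],[0,0,0],0],[[0,0,0],[0,0,0],0]])

```text
t: 12.85
eef_pos: [404.2, -197.1, 90.8]
tcp_rot: [-3.141, -0.0, 1.532]
ft_force: [-0.9, 2.6, 3.2]
opening: 0.003
grip_force: 2.1
```

Request:
move_arm(commands=[[[0,-0.2,0],[0,0,0],0],[[0,0,0],[0,0,0],0]])

```text
t: 13.05
eef_pos: [404.1, -199.0, 90.7]
tcp_rot: [-3.141, -0.001, 1.532]
ft_force: [-0.5, 4.0, 3.5]
opening: 0.004
grip_force: 2.5
```

Request:
move_arm(commands=[[[0,-0.15,0],[0,0,0],0],[[0,0,0],[0,0,0],0]])

```text
t: 13.25
eef_pos: [403.8, -200.1, 90.7]
tcp_rot: [-3.14, -0.001, 1.532]
ft_force: [-2.2, 8.8, 4.2]
opening: 0.005
grip_force: 4.0
```

Request:
move_arm(commands=[[[0,1.2,0],[0,0,0],0],[[5,0,0],[0,0,0],0],[[5,0,0],[0,0,0],0],[[5,0,0],[0,0,0],0],[[0.1,-0.4,0],[0,0,0],0],[[0,0,0],[0,0,0],0],[[0,0,0],[0,0,0],0]])

```text
t: 13.95
eef_pos: [554.5, -192.4, 90.4]
tcp_rot: [-3.141, -0.0, 1.532]
ft_force: [-0.2, -0.3, 0.0]
opening: 0.006
grip_force: 0.0
```

Request:
move_arm(commands=[[[0,-0.3,0],[0,0,0],0],[[0,-0.2,0],[0,0,0],0],[[0,0,0],[0,0,0],0]])

```text
t: 14.25
eef_pos: [555.0, -198.2, 90.9]
tcp_rot: [-3.142, -0.0, 1.531]
ft_force: [-1.0, -0.2, 0.0]
opening: 0.006
grip_force: 0.2
```

Request:
move_arm(commands=[[[0,-0.2,0],[0,0,0],0],[[0,-0.1,0],[0,0,0],0],[[0,0,0],[0,0,0],0]])

```text
t: 14.55
eef_pos: [555.4, -201.0, 90.8]
tcp_rot: [3.142, 0.0, 1.532]
ft_force: [0.5, 2.1, 1.3]
opening: 0.004
grip_force: 0.8
```

Request:
move_arm(commands=[[[0,-0.2,0],[0,0,0],0],[[0,-0.1,0],[0,0,0],0],[[0,0,0],[0,0,0],0]])

```text
t: 14.85
eef_pos: [555.6, -204.0, 90.9]
tcp_rot: [3.141, 0.0, 1.532]
ft_force: [0.2, 2.5, 1.4]
opening: 0.002
grip_force: 1.2
```

Request:
move_arm(commands=[[[0,-0.2,0],[0,0,0],0],[[0,-0.2,0],[0,0,0],0],[[0,0,0],[0,0,0],0]])

```text
t: 15.15
eef_pos: [555.7, -208.2, 90.8]
tcp_rot: [3.141, 0.0, 1.532]
ft_force: [0.8, 0.6, 0.6]
opening: 0.007
grip_force: 0.8
```

Request:
move_arm(commands=[[[0,-0.2,0],[0,0,0],0],[[0,-0.1,0],[0,0,0],0],[[0,0,0],[0,0,0],0]])

```text
t: 15.45
eef_pos: [555.5, -211.0, 90.7]
tcp_rot: [3.141, 0.0, 1.532]
ft_force: [2.3, 2.4, -0.2]
opening: 0.004
grip_force: 1.0
```

Request:
move_arm(commands=[[[0,-0.2,0],[0,0,0],0],[[0,0,0],[0,0,0],0]])

```text
t: 15.65
eef_pos: [555.4, -213.1, 90.7]
tcp_rot: [-3.142, 0.0, 1.532]
ft_force: [1.4, 2.6, -0.2]
opening: 0.006
grip_force: 1.1
```

Request:
move_arm(commands=[[[0,1.8,0],[0,0,0],0],[[-5,0,0],[0,0,0],0],[[-5,0,0],[0,0,0],0],[[-5,0,0],[0,0,0],0],[[-0.2,0,0],[0,0,0],0],[[0,-0.3,0],[0,0,0],0],[[0,-0.3,0],[0,0,0],0],[[0,0,0],[0,0,0],0]])

```text
t: 16.45
eef_pos: [404.5, -201.3, 90.7]
tcp_rot: [3.141, 0.001, 1.532]
ft_force: [-0.7, -0.5, 0.7]
opening: 0.004
grip_force: 0.0
```

Request:
move_arm(commands=[[[0,-0.3,0],[0,0,0],0],[[0,-0.3,0],[0,0,0],0],[[0,0,0],[0,0,0],0]])

```text
t: 16.75
eef_pos: [403.5, -206.9, 90.6]
tcp_rot: [-3.141, -0.0, 1.532]
ft_force: [-0.7, 2.2, 0.5]
opening: 0.005
grip_force: 1.1
```

Request:
move_arm(commands=[[[0,-0.3,0],[0,0,0],0],[[0,-0.1,0],[0,0,0],0],[[0,0,0],[0,0,0],0]])

```text
t: 17.05
eef_pos: [403.4, -211.0, 90.7]
tcp_rot: [-3.141, -0.0, 1.531]
ft_force: [-1.6, 1.8, -0.8]
opening: 0.008
grip_force: 0.8
```

Request:
move_arm(commands=[[[0,-0.2,0],[0,0,0],0],[[0,0,0],[0,0,0],0]])

```text
t: 17.25
eef_pos: [403.2, -212.9, 90.7]
tcp_rot: [-3.141, -0.0, 1.532]
ft_force: [-2.2, 3.4, -0.6]
opening: 0.003
grip_force: 1.3
```

Request:
move_arm(commands=[[[0,0.8,0],[0,0,0],0],[[5,0,0],[0,0,0],0],[[5,0,0],[0,0,0],0],[[5,0,0],[0,0,0],0],[[0.2,0,0],[0,0,0],0],[[0,-0.4,0],[0,0,0],0],[[0,-0.5,0],[0,0,0],0],[[0,-0.3,0],[0,0,0],0],[[0,0,0],[0,0,0],0]])

```text
t: 18.15
eef_pos: [554.7, -217.5, 90.9]
tcp_rot: [-3.142, -0.0, 1.53]
ft_force: [0.5, -0.3, 0.5]
opening: 0.004
grip_force: 0.0
```

Request:
move_arm(commands=[[[0,-0.3,0],[0,0,0],0],[[0,-0.2,0],[0,0,0],0],[[0,0,0],[0,0,0],0]])

```text
t: 18.45
eef_pos: [555.3, -222.1, 90.9]
tcp_rot: [3.142, 0.0, 1.531]
ft_force: [-0.1, -0.2, 0.5]
opening: 0.004
grip_force: 0.2
```

Request:
move_arm(commands=[[[0,-0.2,0],[0,0,0],0],[[0,0,0],[0,0,0],0]])

```text
t: 18.65
eef_pos: [555.5, -223.9, 90.8]
tcp_rot: [3.141, 0.0, 1.532]
ft_force: [-0.7, 1.3, 1.3]
opening: 0.003
grip_force: 1.0
```

Request:
move_arm(commands=[[[0,1.6,0],[0,0,0],0],[[-5,0,0],[0,0,0],0],[[-5,0,0],[0,0,0],0],[[-5,0,0],[0,0,0],0],[[-0.3,-0.3,0],[0,0,0],0],[[0,-0.4,0],[0,0,0],0],[[0,-0.3,0],[0,0,0],0],[[0,0,0],[0,0,0],0]])

```text
t: 19.45
eef_pos: [403.4, -218.1, 90.7]
tcp_rot: [3.141, 0.0, 1.532]
ft_force: [-0.2, -0.2, -0.6]
opening: 0.003
grip_force: 0.2
```

Request:
move_arm(commands=[[[0,-0.3,0],[0,0,0],0],[[0,0,0],[0,0,0],0]])

```text
t: 19.65
eef_pos: [402.9, -220.7, 90.6]
tcp_rot: [-3.141, -0.0, 1.532]
ft_force: [-0.5, 3.2, 1.9]
opening: 0.004
grip_force: 1.7
```

Request:
move_arm(commands=[[[0,-0.2,0],[0,0,0],0],[[0,0,0],[0,0,0],0]])

```text
t: 19.85
eef_pos: [402.2, -222.5, 90.6]
tcp_rot: [-3.141, -0.001, 1.532]
ft_force: [-2.7, 3.7, 1.9]
opening: 0.006
grip_force: 2.0
```

Request:
move_arm(commands=[[[0,-0.2,0],[0,0,0],0],[[0,0,0],[0,0,0],0]])

```text
t: 20.05
eef_pos: [402.2, -224.6, 90.5]
tcp_rot: [-3.141, -0.001, 1.532]
ft_force: [-2.2, 3.7, 0.8]
opening: 0.007
grip_force: 1.6
```

Request:
move_arm(commands=[[[0,-0.2,0],[0,0,0],0],[[0,0,0],[0,0,0],0]])

```text
t: 20.25
eef_pos: [402.6, -227.1, 90.7]
tcp_rot: [3.141, 0.0, 1.532]
ft_force: [-2.1, 2.5, -1.3]
opening: 0.001
grip_force: 1.1
```

Request:
move_arm(commands=[[[0,-0.2,0],[0,0,0],0],[[0,0,0],[0,0,0],0]])

```text
t: 20.45
eef_pos: [402.2, -228.7, 90.7]
tcp_rot: [-3.141, -0.001, 1.532]
ft_force: [-3.5, 4.2, 0.2]
opening: 0.003
grip_force: 2.2
```

Request:
move_arm(commands=[[[0,1.0,0],[0,0,0],0],[[5,0,0],[0,0,0],0],[[5,0,0],[0,0,0],0],[[5,0,0],[0,0,0],0],[[0.2,-0.3,0],[0,0,0],0],[[0,-0.4,0],[0,0,0],0],[[0,-0.4,0],[0,0,0],0],[[0,0,0],[0,0,0],0]])

```text
t: 21.25
eef_pos: [553.5, -230.3, 90.9]
tcp_rot: [-3.141, -0.0, 1.531]
ft_force: [-0.2, 0.6, -0.6]
opening: 0.005
grip_force: 0.2
```

Request:
move_arm(commands=[[[0,-0.3,0],[0,0,0],0],[[0,-0.2,0],[0,0,0],0],[[0,0,0],[0,0,0],0]])

```text
t: 21.55
eef_pos: [554.2, -235.3, 90.9]
tcp_rot: [3.141, 0.0, 1.531]
ft_force: [-0.7, -0.3, 0.9]
opening: 0.005
grip_force: 0.0
```

Request:
move_arm(commands=[[[0,-0.3,0],[0,0,0],0],[[0,0,0],[0,0,0],0]])

```text
t: 21.75
eef_pos: [554.6, -238.1, 90.9]
tcp_rot: [3.141, 0.0, 1.532]
ft_force: [-0.3, 0.2, 0.7]
opening: 0.005
grip_force: 0.3
```

Request:
move_arm(commands=[[[0,-0.2,0],[0,0,0],0],[[0,0,0],[0,0,0],0]])

```text
t: 21.95
eef_pos: [554.7, -240.0, 90.9]
tcp_rot: [3.141, 0.0, 1.532]
ft_force: [1.9, 3.0, 0.7]
opening: 0.005
grip_force: 1.0
```

Request:
move_arm(commands=[[[0,1.2,0],[0,0,0],0],[[-5,0,0],[0,0,0],0],[[-5,0,0],[0,0,0],0],[[-5,0,0],[0,0,0],0],[[-0.3,-0.3,0],[0,0,0],0],[[0,-0.4,0],[0,0,0],0],[[0,0,0],[0,0,0],0]])

```text
t: 22.65
eef_pos: [402.0, -235.1, 90.8]
tcp_rot: [3.141, 0.0, 1.531]
ft_force: [-0.0, 0.6, 0.6]
opening: 0.005
grip_force: 0.4
```

Request:
move_arm(commands=[[[0,-0.3,0],[0,0,0],0],[[0,0,0],[0,0,0],0]])

```text
t: 22.85
eef_pos: [402.0, -237.6, 90.5]
tcp_rot: [-3.141, -0.001, 1.532]
ft_force: [-2.1, 3.4, 0.4]
opening: -0.0
grip_force: 1.4
```

Request:
move_arm(commands=[[[0,-0.3,0],[0,0,0],0],[[0,0,0],[0,0,0],0]])

```text
t: 23.05
eef_pos: [401.8, -240.7, 90.5]
tcp_rot: [-3.141, -0.0, 1.532]
ft_force: [-0.6, 3.0, -1.3]
opening: 0.003
grip_force: 1.2
```

Request:
move_arm(commands=[[[0,-0.2,0],[0,0,0],0],[[0,0,0],[0,0,0],0]])

```text
t: 23.25
eef_pos: [401.7, -242.9, 90.6]
tcp_rot: [3.141, 0.0, 1.532]
ft_force: [-0.9, 1.7, -2.0]
opening: 0.002
grip_force: 1.2
```

Request:
move_arm(commands=[[[0,-0.2,0],[0,0,0],0],[[0,0,0],[0,0,0],0]])

```text
t: 23.45
eef_pos: [401.3, -244.4, 90.7]
tcp_rot: [-3.141, -0.001, 1.531]
ft_force: [-1.3, 4.8, -0.2]
opening: 0.004
grip_force: 2.9
```

Request:
move_arm(commands=[[[0,0.8,0],[0,0,0],0],[[5,0,0],[0,0,0],0],[[5,0,0],[0,0,0],0],[[5,0,0],[0,0,0],0],[[0.3,-0.4,0],[0,0,0],0],[[0,-0.5,0],[0,0,0],0],[[0,0,0],[0,0,0],0]])

```text
t: 24.15
eef_pos: [553.7, -246.0, 90.7]
tcp_rot: [-3.142, -0.0, 1.531]
ft_force: [0.2, 0.2, -0.1]
opening: 0.005
grip_force: 0.3
```

Request:
move_arm(commands=[[[0,-0.3,0],[0,0,0],0],[[0,0,0],[0,0,0],0]])

```text
t: 24.35
eef_pos: [553.5, -249.3, 90.9]
tcp_rot: [-3.141, -0.0, 1.531]
ft_force: [-0.0, 0.2, -0.2]
opening: 0.003
grip_force: 0.1
```

Request:
move_arm(commands=[[[0,-0.3,0],[0,0,0],0],[[0,0,0],[0,0,0],0]])

```text
t: 24.55
eef_pos: [554.2, -252.3, 90.9]
tcp_rot: [3.141, 0.0, 1.531]
ft_force: [-0.1, 0.1, 0.3]
opening: 0.004
grip_force: 0.0
```

Request:
move_arm(commands=[[[0,-0.2,0],[0,0,0],0],[[0,0,0],[0,0,0],0]])

```text
t: 24.75
eef_pos: [554.6, -254.0, 90.9]
tcp_rot: [3.141, 0.0, 1.532]
ft_force: [1.9, 1.2, 0.4]
opening: 0.007
grip_force: 0.7
```

Request:
move_arm(commands=[[[0,1.2,0],[0,0,0],0],[[-5,0,0],[0,0,0],0],[[-5,0,0],[0,0,0],0],[[-5,0,0],[0,0,0],0],[[-0.3,-0.3,0],[0,0,0],0],[[0,-0.3,0],[0,0,0],0],[[0,0,0],[0,0,0],0]])

```text
t: 25.45
eef_pos: [402.1, -248.1, 90.9]
tcp_rot: [3.141, 0.0, 1.532]
ft_force: [-0.3, 0.9, 0.1]
opening: 0.007
grip_force: 0.3
```

Request:
move_arm(commands=[[[0,-0.2,0],[0,0,0],0],[[0,0,0],[0,0,0],0]])

```text
t: 25.65
eef_pos: [402.1, -249.6, 90.7]
tcp_rot: [3.142, -0.0, 1.532]
ft_force: [-0.2, 4.3, 2.1]
opening: 0.009
grip_force: 2.0
```

Request:
move_arm(commands=[[[0,-0.2,0],[0,0,0],0],[[0,0,0],[0,0,0],0]])

```text
t: 25.85
eef_pos: [401.6, -251.4, 90.6]
tcp_rot: [-3.141, -0.001, 1.532]
ft_force: [-0.6, 4.7, 2.5]
opening: 0.002
grip_force: 2.2
```

Request:
move_arm(commands=[[[0,-0.2,0],[0,0,0],0],[[0,0,0],[0,0,0],0]])

```text
t: 26.05
eef_pos: [401.3, -253.4, 90.5]
tcp_rot: [-3.14, -0.001, 1.532]
ft_force: [-2.6, 4.0, 2.5]
opening: 0.007
grip_force: 2.0
```

Request:
move_arm(commands=[[[0,-0.2,0],[0,0,0],0],[[0,0,0],[0,0,0],0]])

```text
t: 26.25
eef_pos: [401.4, -255.7, 90.5]
tcp_rot: [-3.141, -0.0, 1.532]
ft_force: [-1.8, 2.5, -1.2]
opening: 0.009
grip_force: 1.5
```

Request:
move_arm(commands=[[[0,0.8,0],[0,0,0],0],[[5,0,0],[0,0,0],0],[[5,0,0],[0,0,0],0],[[5,0,0],[0,0,0],0],[[0.3,-0.4,0],[0,0,0],0],[[0,-0.5,0],[0,0,0],0],[[0,0,0],[0,0,0],0]])

```text
t: 26.95
eef_pos: [553.7, -256.9, 90.5]
tcp_rot: [-3.141, -0.0, 1.531]
ft_force: [0.7, 0.6, -1.0]
opening: 0.002
grip_force: 0.3
```

Request:
move_arm(commands=[[[0,-0.3,0],[0,0,0],0],[[0,0,0],[0,0,0],0]])

```text
t: 27.15
eef_pos: [553.5, -260.2, 90.9]
tcp_rot: [-3.141, -0.0, 1.531]
ft_force: [0.4, 0.0, -0.5]
opening: 0.003
grip_force: 0.2
```

Request:
move_arm(commands=[[[0,-0.2,0],[0,0,0],0],[[0,0,0],[0,0,0],0]])

```text
t: 27.35
eef_pos: [554.1, -262.2, 90.9]
tcp_rot: [3.142, 0.0, 1.531]
ft_force: [0.3, 0.4, 0.4]
opening: 0.007
grip_force: 0.1
```

Request:
move_arm(commands=[[[0,-0.2,0],[0,0,0],0],[[0,0,0],[0,0,0],0]])

```text
t: 27.55
eef_pos: [554.7, -264.0, 90.9]
tcp_rot: [3.141, 0.0, 1.532]
ft_force: [0.6, 1.0, -0.3]
opening: 0.005
grip_force: 0.6
```

Request:
move_arm(commands=[[[0,1.2,0],[0,0,0],0],[[-5,0,0],[0,0,0],0],[[-5,0,0],[0,0,0],0],[[-5,0,0],[0,0,0],0],[[-0.3,-0.3,0],[0,0,0],0],[[0,-0.2,0],[0,0,0],0],[[0,0,0],[0,0,0],0]])

```text
t: 28.25
eef_pos: [402.3, -257.1, 91.0]
tcp_rot: [3.141, 0.001, 1.532]
ft_force: [0.4, 0.1, -0.9]
opening: 0.004
grip_force: 0.0
```

Request:
move_arm(commands=[[[0,-0.2,0],[0,0,0],0],[[0,0,0],[0,0,0],0]])

```text
t: 28.45
eef_pos: [402.2, -258.6, 90.7]
tcp_rot: [3.141, -0.0, 1.532]
ft_force: [0.9, 4.3, 3.7]
opening: 0.005
grip_force: 2.0
```

Request:
move_arm(commands=[[[0,-0.2,0],[0,0,0],0],[[0,0,0],[0,0,0],0]])

```text
t: 28.65
eef_pos: [401.8, -259.8, 90.6]
tcp_rot: [-3.141, -0.002, 1.532]
ft_force: [3.0, 10.8, 5.1]
opening: 0.006
grip_force: 5.5
```

Request:
move_arm(commands=[[[0,-0.2,0],[0,0,0],0],[[0,0,0],[0,0,0],0]])

```text
t: 28.85
eef_pos: [401.4, -260.3, 90.6]
tcp_rot: [-3.14, -0.004, 1.531]
ft_force: [5.4, 21.8, 9.5]
opening: -0.001
grip_force: 10.9
```

Request:
move_arm(commands=[[[0,-0.1,0],[0,0,0],0],[[0,0,0],[0,0,0],0]])

```text
t: 29.05
eef_pos: [401.3, -260.5, 90.6]
tcp_rot: [-3.139, -0.005, 1.531]
ft_force: [6.2, 27.1, 10.7]
opening: 0.006
grip_force: 13.6
```

Near is bound at -260, so I'll stop there and push the far tab.

Request:
move_arm(commands=[[[0,1.2,0],[0,0,0],0],[[5,0,0],[0,0,0],0],[[5,0,0],[0,0,0],0],[[5,0,0],[0,0,0],0],[[0.3,-0.5,0],[0,0,0],0],[[0,-0.4,0],[0,0,0],0],[[0,0,0],[0,0,0],0]])

```text
t: 29.75
eef_pos: [553.5, -261.2, 90.3]
tcp_rot: [-3.141, -0.0, 1.531]
ft_force: [-0.7, -0.4, 0.2]
opening: 0.008
grip_force: 0.0
```

Request:
move_arm(commands=[[[0,-0.3,0],[0,0,0],0],[[0,0,0],[0,0,0],0]])

```text
t: 29.95
eef_pos: [553.6, -264.3, 91.0]
tcp_rot: [-3.142, -0.0, 1.531]
ft_force: [0.3, -0.2, 0.1]
opening: 0.001
grip_force: 0.0
```

Request:
move_arm(commands=[[[0,-0.2,0],[0,0,0],0],[[0,0,0],[0,0,0],0]])

```text
t: 30.15
eef_pos: [553.9, -265.1, 91.0]
tcp_rot: [-3.141, -0.002, 1.531]
ft_force: [-1.5, 6.6, 2.9]
opening: 0.003
grip_force: 3.0
```

Request:
move_arm(commands=[[[0,-0.2,0],[0,0,0],0],[[0,0,0],[0,0,0],0]])

```text
t: 30.35
eef_pos: [553.9, -265.5, 90.9]
tcp_rot: [-3.14, -0.004, 1.531]
ft_force: [1.5, 15.5, 5.1]
opening: 0.004
grip_force: 7.8
```

Both ends have stopped nearly square (offset 4.9 mm), which suggests home. I'll check against the box edges in the saved pictures.

```bash
python3 - <<'E'
from car import *
import pickle
def prof(k,pts,z):
    c=pickle.load(open(f"w{k}.pkl","rb"));g=cv2.GaussianBlur(cv2.imread(f"pics/w{k}.png",0),(3,3),0).astype(int)
    last=None
    for u,v in pts:
        if last is not None and abs(g[v,u]-last)>9: print(k,(u,v),last,g[v,u],onz(c,u,v,z).round(1)[:2])
        last=g[v,u]
print("w1 row 60 & 150, box length"); 
for r in(60,110,150): prof(1,[(u,r) for u in list(range(190,235))+list(range(285,312))+list(range(355,385))],74)
print("w6 cols")
for u in(225,260,411): prof(6,[(u,v) for v in range(50,240)],74)
s=state();print(s['t'],s['eef_pos'],s['ft_force'])
E
```

```text
w1 row 60 & 150, box length
1 (307, 60) 175 165 [ 537.2 -294.4]
1 (308, 60) 165 155 [ 537.2 -295.5]
1 (355, 60) 149 126 [ 538.8 -347.9]
1 (371, 60) 103 120 [ 539.4 -365.8]
1 (372, 60) 120 150 [ 539.5 -367. ]
1 (373, 60) 150 180 [ 539.5 -368.1]
1 (374, 60) 180 195 [ 539.6 -369.2]
1 (292, 110) 197 186 [ 482.4 -278. ]
1 (293, 110) 186 175 [ 482.4 -279.2]
1 (355, 110) 187 120 [ 484.6 -351. ]
1 (359, 110) 124 139 [ 484.7 -355.6]
1 (360, 110) 139 158 [ 484.7 -356.8]
1 (362, 110) 163 146 [ 484.8 -359.1]
1 (363, 110) 146 120 [ 484.9 -360.2]
1 (364, 110) 120 103 [ 484.9 -361.4]
1 (366, 110) 104 122 [ 485.  -363.7]
1 (367, 110) 122 152 [ 485.  -364.9]
1 (368, 110) 152 179 [ 485.1 -366. ]
1 (369, 110) 179 194 [ 485.1 -367.2]
1 (290, 150) 195 185 [ 436.  -275.9]
1 (291, 150) 185 173 [ 436.  -277.1]
1 (306, 150) 171 182 [ 436.5 -295.1]
1 (307, 150) 182 192 [ 436.6 -296.3]
1 (355, 150) 201 131 [ 438.3 -353.6]
1 (356, 150) 131 152 [ 438.3 -354.8]
1 (357, 150) 152 162 [ 438.4 -356. ]
1 (358, 150) 162 149 [ 438.4 -357.2]
1 (359, 150) 149 122 [ 438.4 -358.4]
1 (360, 150) 122 100 [ 438.5 -359.6]
1 (362
[... 779 characters left out ...]
34) 157 146 [ 428.5 -287. ]
6 (260, 135) 146 133 [ 428.5 -287.8]
6 (260, 219) 131 121 [ 425.6 -357. ]
6 (260, 220) 121 107 [ 425.5 -357.8]
6 (260, 221) 107 96 [ 425.5 -358.6]
6 (411, 140) 175 188 [ 552.9 -296.6]
6 (411, 141) 188 200 [ 552.9 -297.4]
6 (411, 219) 196 185 [ 550.6 -362. ]
6 (411, 220) 185 160 [ 550.6 -362.8]
6 (411, 221) 160 122 [ 550.6 -363.7]
6 (411, 222) 122 87 [ 550.5 -364.5]
6 (411, 223) 87 72 [ 550.5 -365.3]
6 (411, 224) 72 87 [ 550.5 -366.2]
6 (411, 225) 87 126 [ 550.5 -367. ]
6 (411, 226) 126 167 [ 550.4 -367.8]
6 (411, 227) 167 194 [ 550.4 -368.7]
6 (411, 228) 194 204 [ 550.4 -369.5]
30.35 [ 553.87817553 -265.48235603   90.94372334] [ 1.45294459 15.45161116  5.1470407 ]
```

Request:
move_arm(commands=[[[0,1.5,0],[0,0,0],0],[[-4,0,0],[0,0,0],0],[[-3.7,0,3],[0,0,0],0],[[0,-2,4],[0,0,0],0],[[0,-2.3,0],[0,0,0],0],[[0,0,0],[0,0,0],0],[[0,0,0],[0,0,0],0]])

```text
t: 31.05
eef_pos: [477.0, -295.5, 160.5]
tcp_rot: [-3.141, -0.0, 1.531]
ft_force: [-0.3, 0.0, 0.4]
opening: 0.007
grip_force: 0.0
```

```bash
python3 - <<'E'
from car import *
import pickle
s=state();print(s['t'],s['eef_pos'])
c=camera_info("wrist");im=read_camera("wrist");cv2.imwrite("pics/w7.png",im);pickle.dump(c,open("w7.pkl","wb"))
g=cv2.cvtColor(im,cv2.COLOR_BGR2GRAY)
for x,y in((402,-273),(552,-279)):
    u,v=map(int,proj(c,[x,y,100]));print("tab top pred at",u,v,proj(c,[x,y,74]))
    for r in range(v-24,v+34,2):print(r,' '.join('%3d'%q for q in g[r,u-30:u+36:3]), onz(c,u,r,100)[1].round(1),onz(c,u,r,74)[1].round(1))
u=290
print('mid col',[(r,int(g[r,u]),int(onz(c,u,r,74)[1])) for r in range(20,240,3)])
E
```

```text
31.05 [ 476.96428558 -295.5266123   160.54013276]
tab top pred at 223 186 (np.float64(232.58814228904203), np.float64(178.88400290355384))
162 143 136 142 139 134 137 136 131 131 110 118 132 109 101 100  97  97 110 131 131 130 130 -254.0 -258.0
164 142 143 139 140 135 139 139 132 132 107 121 128 107 100 101  96  97 109 132 129 129 130 -255.6 -259.7
166 141 139 139 135 141 140 131 136 132 105 116 127 110 105 100  89  93 105 130 130 132 129 -257.1 -261.4
168 140 141 141 139 139 138 129 132 133 112 113 126 112  99  92  89  86 100 130 131 127 126 -258.6 -263.2
170 138 139 140 138 141 139 136 136 136 107 115 130 112  99  88  88  87 101 131 129 129 131 -260.2 -264.9
172 139 137 143 142 141 137 140 133 133 110 114 128 114  90  83  88  83  98 130 130 129 129 -261.8 -266.6
174 139 137 143 139 140 139 136 132 135 115 112 127 103  80  82  79  81  95 130 130 130 131 -263.3 -268.4
176 138 142 136 138 139 140 130 133 135 111 114 109  76  74  76  71  82 102 130 129 131 130 -264.9 -270.1
178 136 138 142 141 140 137 132 133 134 115 105  82  71  72  71  68  77 101 129 128 131 131 -266.5 -271.9
180 136
[... 5884 characters left out ...]
), (125, 141, -229), (128, 143, -232), (131, 141, -234), (134, 140, -237), (137, 139, -239), (140, 140, -241), (143, 139, -244), (146, 140, -246), (149, 139, -249), (152, 138, -251), (155, 138, -254), (158, 136, -256), (161, 138, -259), (164, 139, -262), (167, 136, -264), (170, 137, -267), (173, 136, -269), (176, 131, -272), (179, 112, -275), (182, 97, -277), (185, 97, -280), (188, 101, -283), (191, 98, -285), (194, 101, -288), (197, 99, -291), (200, 102, -293), (203, 101, -296), (206, 100, -299), (209, 100, -302), (212, 113, -305), (215, 155, -307), (218, 158, -310), (221, 154, -313), (224, 156, -316), (227, 157, -319), (230, 157, -322), (233, 157, -325), (236, 156, -327), (239, 153, -330)]
```

The steel plate now spans the well. Relative to the box edges the tabs measure about y = -5.4 and -5.1 mm, against -6 at home, and they are square. I'll give each tab one more gentle push to seat both ends.

Request:
move_arm(commands=[[[0,4.7,0],[0,0,0],0],[[-4,0,0],[0,0,0],0],[[-3.5,0,-3],[0,0,0],0],[[0,0,-4],[0,0,0],0],[[0,0,0],[0,0,0],0],[[0,-0.4,0],[0,0,0],0],[[0,-0.3,0],[0,0,0],0],[[0,-0.2,0],[0,0,0],0],[[0,0,0],[0,0,0],0]])

```text
t: 32.0
eef_pos: [403.0, -258.4, 91.7]
tcp_rot: [3.14, 0.001, 1.532]
ft_force: [-0.2, 0.1, -0.0]
opening: 0.004
grip_force: 0.0
```

Request:
move_arm(commands=[[[0,-0.15,0],[0,0,0],0],[[0,0,0],[0,0,0],0]])

```text
t: 32.2
eef_pos: [402.5, -259.3, 91.1]
tcp_rot: [3.141, 0.0, 1.532]
ft_force: [0.6, 1.1, 1.5]
opening: 0.005
grip_force: 0.5
```

Request:
move_arm(commands=[[[0,-0.15,0],[0,0,0],0],[[0,0,0],[0,0,0],0]])

```text
t: 32.4
eef_pos: [402.3, -259.7, 91.0]
tcp_rot: [-3.141, -0.002, 1.531]
ft_force: [2.0, 10.1, 7.1]
opening: 0.004
grip_force: 5.0
```

Request:
move_arm(commands=[[[0,-0.2,0],[0,0,0],0],[[0,0,0],[0,0,0],0]])

```text
t: 32.6
eef_pos: [402.0, -260.2, 90.9]
tcp_rot: [-3.14, -0.004, 1.531]
ft_force: [5.7, 20.3, 10.4]
opening: 0.002
grip_force: 10.5
```

Request:
move_arm(commands=[[[0,1.0,0],[0,0,0],0],[[5,0,0],[0,0,0],0],[[5,0,0],[0,0,0],0],[[5,0,0],[0,0,0],0],[[0.2,-0.5,0],[0,0,0],0],[[0,-0.6,0],[0,0,0],0],[[0,-0.2,0],[0,0,0],0],[[0,0,0],[0,0,0],0]])

```text
t: 33.4
eef_pos: [553.7, -265.3, 90.8]
tcp_rot: [3.141, -0.002, 1.53]
ft_force: [6.0, 7.4, -0.2]
opening: 0.005
grip_force: 3.6
```

Request:
move_arm(commands=[[[0,-0.2,0],[0,0,0],0],[[0,0,0],[0,0,0],0]])

```text
t: 33.6
eef_pos: [553.7, -265.9, 91.1]
tcp_rot: [3.141, -0.004, 1.53]
ft_force: [6.9, 15.6, 2.0]
opening: 0.004
grip_force: 8.2
```

Request:
move_arm(commands=[[[0,-0.15,0],[0,0,0],0],[[0,0,0],[0,0,0],0]])

```text
t: 33.8
eef_pos: [553.8, -266.3, 91.2]
tcp_rot: [-3.142, -0.005, 1.53]
ft_force: [8.5, 22.6, 5.6]
opening: 0.005
grip_force: 11.7
```

Both ends are solid against the stops and square, so I'll retreat and hand in.

Request:
move_arm(commands=[[[0,2,0],[0,0,0],0],[[-4,0,0],[0,0,0],0],[[-3.5,0,3],[0,0,0],0],[[0,0,4],[0,0,0],0],[[0,0,4],[0,0,0],0],[[0,0,0],[0,0,0],0],[[0,0,0],[0,0,0],0]])

```text
t: 34.5
eef_pos: [478.5, -249.3, 201.3]
tcp_rot: [3.141, 0.001, 1.531]
ft_force: [-0.6, -0.1, -1.7]
opening: 0.005
grip_force: 0.0
```

```bash
python3 - <<'E'
from car import *
s=state();print(s['t'],s['eef_pos'],s['ft_force'])
print(env.job_done())
E
```

```text
34.5 [ 478.48066135 -249.3111132   201.26463389] [-0.61296833 -0.13461546 -1.66947972]
the job is handed in; nothing more can be done
None
```

I set the loose carton label up on the seated one against the backstop, slid the shutter until both tabs were solid and square (about y = -5 mm from the camera, against -6 for home, each push under 30 N), and handed the job in at 34.5 s; no verdict came back.

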